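# Sort the sample vials into their spill dishes

### The job

Stand each of the three small sample vials upright in the round spill dish that has the colour of its cap: blue, yellow and green. The canister that someone left in the blue dish belongs upright in the square grey tray, so clear it away to there. Leave the two brown reagent bottles standing where they are.

Things in the scene. Friction and masses are not known exactly. Their poses are not given: they have to be found in the camera images.
- blue_vial: small loose glass sample vial with a blue screw cap (blue contents), upright, 22 mm diameter, 54 mm tall (56 over the cap's top), about 30 g, hard to the touch up to 42 mm: grip the glass 20 to 35 mm above its base; origin at the centre of its underside, z up
- blue_dish: round blue plastic spill dish, fixed to the 12 mm thick white bench board on which all these things stand: 60 mm over the rim, 50 mm clear inside, 8 mm high, inner floor 3 mm above its underside; origin at the centre of its underside, z up; the canister stands in it at the start
- yellow_vial: small loose glass sample vial with a yellow screw cap (dark purple contents), upright, 22 mm diameter, 54 mm tall (56 over the cap's top), about 30 g, hard to the touch up to 42 mm: grip the glass 20 to 35 mm above its base; origin at the centre of its underside, z up
- yellow_dish: round yellow plastic spill dish, fixed to the 12 mm thick white bench board on which all these things stand: 60 mm over the rim, 50 mm clear inside, 8 mm high, inner floor 3 mm above its underside; origin at the centre of its underside, z up
- green_vial: small loose glass sample vial with a green screw cap (dark purple contents), upright, 22 mm diameter, 54 mm tall (56 over the cap's top), about 30 g, hard to the touch up to 42 mm: grip the glass 20 to 35 mm above its base; origin at the centre of its underside, z up
- green_dish: round green plastic spill dish, fixed to the 12 mm thick white bench board on which all these things stand: 60 mm over the rim, 50 mm clear inside, 8 mm high, inner floor 3 mm above its underside; origin at the centre of its underside, z up
- canister: short loose upright canister, white body with a black screw lid, 54 mm tall, 36 mm diameter, the lid (upper 20 mm) 39 mm, about 90 g; at the start it stands in the blue dish; origin at the centre of its underside, z up
- grey_tray: square grey tray, fixed to the 12 mm thick white bench board on which all these things stand: 78 x 78 mm outside, 68 x 68 mm inside, 10 mm high, inner floor 5 mm above its underside; origin at the centre of its underside, x and y along its sides
- oil_bottle: bystander, loose: brown reagent bottle with a bright red screw cap and red label, 34 mm diameter, 105 mm tall; origin at the centre of its underside
- dropper_bottle: bystander, loose: brown reagent bottle with a dark red rubber dropper and white label, 36 mm diameter, 98 mm tall; origin at the centre of its underside

How it is judged:
At the end, for the whole second after the job is handed in: Each vial stands upright (within 0.1 rad) on the floor of the dish of its cap's colour, its centre within 15.5 mm of the dish's centre; the canister stands upright on the floor of the square grey tray, within 21 mm of its centre; all released and at rest (horizontal distance between blue_vial and blue_dish below 0.0155 m and z of blue_vial in the frame of blue_dish below 0.006 m and angle between each of blue_vial, yellow_vial, green_vial, canister's own z axis and vertical below 0.1 rad and linear speed of each of blue_vial, yellow_vial, green_vial, canister below 0.02 m/s and horizontal distance between yellow_vial and yellow_dish below 0.0155 m and z of yellow_vial in the frame of yellow_dish below 0.006 m and horizontal distance between green_vial and green_dish below 0.0155 m and z of green_vial in the frame of green_dish below 0.006 m and horizontal distance between canister and grey_tray below 0.021 m and z of canister in the frame of grey_tray below 0.0085 m); the robot touches nothing.
It fails at once if a brown reagent bottle is shifted by more than 30 mm or knocked over (distance of any of oil_bottle, dropper_bottle from where it was at the start of the episode above 0.03 m or angle between any of oil_bottle, dropper_bottle's own z axis and vertical above 0.5 rad).
It also fails if it takes over 96 s, if anything falls off the work surface, if the arm or the gripper's body presses on something with over 40 N, if the wrist force passes 120 N, or if a joint passes its speed limit or range.

### The arm

A 7-joint arm with a two-finger parallel gripper is mounted at the origin on a cart in front of the work surface, level with it; the furniture and walls round the work are solid. World frame = base frame: x ahead of the robot, y to its left, z up, the work surface at z = 0. Lengths are in m, angles in rad, forces in N, time in s.
With the tool pointing down it reaches from about 0.35 to 0.9 m from the base axis. Payload 7.2 kg.
Tool frame: the origin (TCP) lies on the centre line of the jaws, within the pads' length; the fingertips stand 22 mm ahead of it and the grasp point (between the pads) lies 3 mm ahead of it (manip.nose_length is the z of the fingertips in the tool frame, in m); z points along the fingers, y is the line along which they close (so a half turn about z gives the same grasp; the last joint's range is limited). The gripper opens to 85 mm and grips with 20 to 120 N. Pads are 22 mm wide; open, the fingers measure 114 mm over their backs; the gripper's body (76 mm by 85 mm) begins 54 mm behind the grasp point. The pads swing forward as they close: fully open they stand 13 mm farther back than shut.
Start: joints at [-1.311, 0.411, -0.013, 1.596, 0.006, 1.134, -0.082], TCP at [0.201, 0.592, 0.253] pointing down, gripper open.
Joint ranges: [-2.95, 2.95], [-0.29, 1.99], [-1.47, 1.44], [0.14, 2.54], [-1.03, 4.17], [0.13, 1.85], [-2.86, 2.86]. Speed limits (rad/s): [2.39, 2.39, 3.01, 3.01, 3.14, 3.14, 3.14].

### API

Orientations are given as a unit quaternion [x, y, z, w].
In Python, from bench import manip gives the robot as it stands.
- The arm moves only by the tool drive_effector, called after "Request:" as name(argument=value, ...) on one line, values as JSON. Schema: {"type":"object","properties":{"steps":{"type":"array","items":{"type":"array","prefixItems":[{"type":"number"},{"type":"array","items":{"type":"number"},"minItems":3,"maxItems":3},{"type":"array","items":{"type":"number"},"minItems":3,"maxItems":3}],"minItems":3,"maxItems":3},"minItems":1,"maxItems":5},"only":{"type":"string"},"quiet":{"type":"boolean"},"lines":{"type":"string"}},"required":["steps"],"additionalProperties":false}. steps is a list of rows, 1 to 5 of them, each written [opening, [dx, dy, dz], [rx, ry, rz]]: the finger opening in m, then dx, dy, dz in parts of the range, where 1.0 means 80 cm, then a rotation vector rx, ry, rz in a scale on which 1.0 is 2 rad; each row is the pose to reach, as a shift and turn from the pose commanded when the call began, along the tool's axes at that moment; what a row does not reach only later rows make up. A row lasts 1/8 s, in which the tool goes at most 0.0625 m and 0.188 rad, less where a joint would pass 70% of its speed; a pose out of reach is approached as far as the arm can. The fingers move at their own pace and stop on an object; the grip force is fixed at half the most. Time passes only in rows, so rows that do not move let the fingers close. The tool returns the time, the measured TCP pose, the force, the opening and the grip force at its end. only (a regular expression) keeps the lines of the reply that match it, lines (a string "A,B") keeps lines A to B, and quiet returns only ok. A shift or turn number past 1, either way, is cut back to 1. Input that does not fit is refused with a message, and nothing moves.
- manip.observe(): the state, without advancing time (a new reading comes with each control period).
- manip.camera(name): name is "scene" or "side" or "wrist"; returns the picture (384x512x3 uint8, red, green, blue); there is no depth.
- manip.camera_info(name): a dict with "K" (3x3 intrinsics, pixels), "extrinsics" (4x4, takes a point from world to camera coordinates). Camera axes: x right, y down, z forward; pixel columns grow to the right and rows downward; lengths in m; the calibration is good to about 2 mm. A picture is of the moment at which its call begins: read the wrist's pose just before it. camera_info takes no time and is no camera call; for the wrist camera it gives the pose at the moment of the call.
- manip.close_job(): hands the job in; it is judged then, once.
Trained networks look in the newest picture that a camera, given by its name, has taken for a name from the list of things; names that differ only in an ending like _2 or _b are one class to them, and where a whole thing is asked for, a point or a joint stands for the part that bears it (a point fixed in the world has none). Each returns a list of dicts, best first, with "p" (0 to 1); they miss things now and then, are a little off and sometimes report something else, mostly with a low value. They report only what shows in the picture. A call takes as long as a camera call.
- manip.recognise(camera, label): "location" ([x, y, z] in m, in world coordinates, good to about 4 mm: the middle of the surface that is visible of it).
- manip.masks_of(camera, label): "region" (384x512 bool, what is visible of it).
- manip.tip_of(camera, label): "location" ([x, y, z] in m, in world coordinates, good to about 4 mm: a listed point, or the origin of a listed thing).
The state is a dict: "clock": time; "joint_pos": joint angles; "dq": joint speeds; "tau": joint torques, N m; "position": TCP position; "orientation": TCP orientation; "force": force on the tool from outside, world axes, zero at the start; "ft_torque": the same for the moment, N m; "opening": finger opening in m; "finger_force": force on a finger pad.
Only numpy, scipy, OpenCV 4.12 (cv2) and the standard library are available. Lean on these libraries where they do the work, as an engineer would, in place of code of your own. Each camera call takes 0.05 s, during which the arm holds its last target. There are 200 camera calls.

## Working session

There is one attempt and no reset: what is moved stays moved. The work goes in short steps, Python scripts to look and compute and a tool call to move; the robot and the scene stay as the last step left them, time stands still between calls to the robot, and variables do not carry over. Pictures are saved under pics/ and viewed, at most 16 in all, crops included, and the job is handed in when it is done.

```bash
mkdir -p pics; cat > h.py <<'E'
import numpy as np, cv2
from bench import manip
from scipy.spatial.transform import Rotation as R
def snap(cam,name):
    im=manip.camera(cam); cv2.imwrite(f'pics/{name}.png',im[:,:,::-1]); return im
def st():
    s=manip.observe(); print(round(s['clock'],2),np.round(s['position'],4),np.round(s['orientation'],4),'op',round(float(s['opening']),4),'F',np.round(s['force'],1))
    return s
def rel(target):
    s=manip.observe(); return R.from_quat(s['orientation']).inv().apply(np.array(target)-s['position'])
def ray(cam,uv,z):
    i=manip.camera_info(cam);K=np.array(i['K']);E=np.array(i['extrinsics'])
    d=E[:3,:3].T@np.linalg.inv(K)@np.array([uv[0],uv[1],1.]); c=-E[:3,:3].T@E[:3,3]
    return c+d*(z-c[2])/d[2]
NAMES='blue_vial yellow_vial green_vial canister blue_dish yellow_dish green_dish grey_tray oil_bottle dropper_bottle'.split()
E
python3 - <<'E'
from h import *
st(); a=snap('scene','s0'); b=snap('side','d0')
for n in NAMES:
  for c in ('scene','side'):
    r=manip.tip_of(c,n); print(n,c,[(np.round(x['location'],3).tolist(),round(x['p'],2)) for x in r[:2]])
st(); print(manip.nose_length)
for c in ('scene','side'): E=np.array(manip.camera_info(c)['extrinsics']); print(-E[:3,:3].T@E[:3,3])
E
```

```text
0.0 [0.2011 0.5913 0.2524] [ 1.631e-01  9.866e-01 -8.000e-04 -1.000e-04] op 0.085 F [0.3 0.7 1.3]
blue_vial scene [([0.595, -0.056, 0.01], 0.58)]
blue_vial side [([0.594, -0.06, 0.011], 0.69)]
yellow_vial scene [([0.606, 0.206, 0.016], 0.62)]
yellow_vial side [([0.605, 0.207, 0.011], 0.6)]
green_vial scene [([0.606, -0.199, 0.014], 0.77), ([0.596, -0.057, 0.011], 0.15)]
green_vial side [([0.608, -0.202, 0.011], 0.65)]
canister scene [([0.47, -0.125, 0.017], 0.72)]
canister side [([0.465, -0.123, 0.014], 0.61)]
blue_dish scene [([0.474, -0.12, 0.012], 0.84)]
blue_dish side [([0.47, -0.125, 0.009], 0.69)]
yellow_dish scene [([0.469, 0.143, 0.011], 0.74)]
yellow_dish side [([0.472, 0.144, 0.013], 0.79), ([0.611, -0.2, 0.012], 0.34)]
green_dish scene [([0.598, 0.069, 0.012], 0.63)]
green_dish side [([0.595, 0.07, 0.015], 0.8)]
grey_tray scene [([0.47, 0.013, 0.012], 0.97)]
grey_tray side [([0.473, 0.009, 0.011], 0.67), ([0.47, -0.123, 0.014], 0.39)]
oil_bottle scene [([0.454, 0.263, 0.017], 0.55)]
oil_bottle side [([0.454, 0.261, 0.013], 0.76)]
dropper_bottle scene [([0.462, -0.267, 0.014], 0.59)]
dropper_bottle side [([0.456, -0.269, 0.012], 0.75)]
1.1 [0.2013 0.5917 0.2533] [0.1632 0.9866 0.     0.    ] op 0.0854 F [-0.2 -0.1 -0.8]
0.022
[-0.02872864 -0.54349873  0.62178284]
[0.34750856 0.66077675 0.66556154]
```

View pics/s0.png

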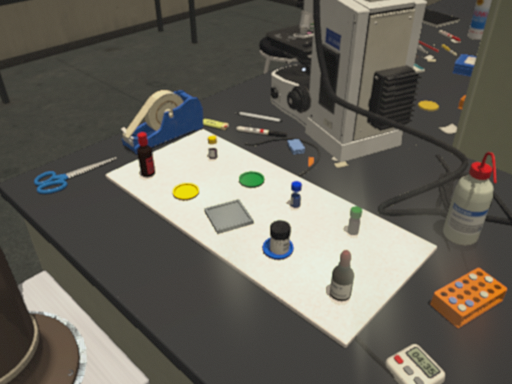

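View pics/d0.png

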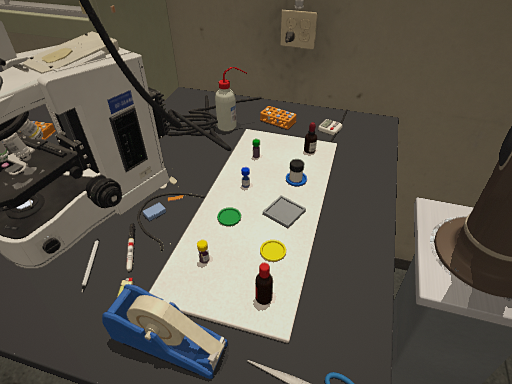

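The two views agree with the networks. The canister shows at (280,237) in the scene view, inside the blue dish, with the tray at (229,215) and the bottles at (146,160) and (342,280). I'll clear the canister first.

```bash
python3 -c "
from h import *
print(rel([.469,-.124,.16]))"
```

```text
[-0.48393782 -0.59140094  0.09328237]
```

The rows are not in the units I measure in: shifts go in shares of 80 cm and turns go in shares of 2 rad. I convert before sending: -0.24 m is -0.3, -0.196 m is -0.245.

Request:
drive_effector(steps=[[0.085, [-0.05, -0.0613, 0], [0, 0, 0]], [0.085, [-0.1, -0.1225, 0], [0, 0, 0]], [0.085, [-0.15, -0.1838, 0], [0, 0, 0]], [0.085, [-0.2, -0.245, 0], [0, 0, 0]], [0.085, [-0.245, -0.3, 0], [0, 0, 0]]])

```text
clock: 1.72
position: [0.3101, 0.2994, 0.2536]
orientation: [0.163, 0.987, 0.0, 0.0]
force: [1.1, -0.2, 0.9]
opening: 0.0847
finger_force: 0.0
```

Request:
drive_effector(steps=[[0.085, [-0.045, -0.055, 0], [0, 0, 0]], [0.085, [-0.09, -0.11, 0], [0, 0, 0]], [0.085, [-0.135, -0.165, 0.0125], [0, 0, 0]], [0.085, [-0.18, -0.22, 0.025], [0, 0, 0]], [0.085, [-0.225, -0.275, 0.0375], [0, 0, 0]]])

```text
clock: 2.35
position: [0.4097, 0.0335, 0.2235]
orientation: [0.163, 0.987, 0.001, 0.001]
force: [1.9, 1.6, -0.3]
opening: 0.0847
finger_force: 0.0
```

```bash
python3 -c "
from h import *
print(rel([.469,-.124,.16]))"
```

```text
[-0.10673294 -0.13014877  0.06348047]
```

Scaled: -0.128 m is -0.16, -0.11 m is -0.1375.

Request:
drive_effector(steps=[[0.085, [-0.0375, -0.0463, 0.025], [0, 0, 0]], [0.085, [-0.075, -0.0925, 0.0438], [0, 0, 0]], [0.085, [-0.1125, -0.1375, 0.0625], [0, 0, 0]], [0.085, [-0.13, -0.16, 0.0788], [0, 0, 0]], [0.085, [-0.13, -0.16, 0.0788], [0, 0, 0]]])

```text
clock: 2.98
position: [0.466, -0.1212, 0.1596]
orientation: [0.165, 0.986, -0.001, -0.001]
force: [-0.7, 0.3, 1.4]
opening: 0.085
finger_force: 0.0
```

```bash
python3 - <<'E'
from h import *
st(); snap('wrist','w0')
for n in NAMES:
    r=manip.tip_of('wrist',n); print(n,[(np.round(x['location'],3).tolist(),round(x['p'],2)) for x in r[:1]])
print(rel([.469,-.124,.06]))
E
```

```text
2.98 [ 0.466  -0.1212  0.1596] [ 1.648e-01  9.863e-01 -6.000e-04 -6.000e-04] op 0.085 F [-0.7  0.3  1.4]
blue_vial []
yellow_vial []
green_vial [([0.604, -0.196, 0.014], 0.76)]
canister [([0.474, -0.128, 0.016], 0.72)]
blue_dish [([0.468, -0.126, 0.011], 0.65)]
yellow_dish []
green_dish [([0.6, 0.069, 0.013], 0.95)]
grey_tray [([0.466, 0.014, 0.01], 0.86)]
oil_bottle []
dropper_bottle [([0.461, -0.269, 0.011], 0.77)]
[-0.00390952 -0.00383922  0.10052199]
```

View pics/w0.png

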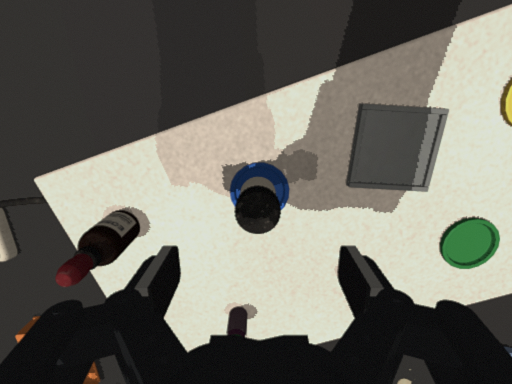

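The wrist view shows the lid at (258,210), centred between the fingers. I'll go down and grip.

Scaled: 0.1 m is 0.125, 0.085 m is 0.1063.

Request:
drive_effector(steps=[[0.085, [-0.0063, -0.005, 0.0375], [0, 0, 0]], [0.085, [-0.0063, -0.005, 0.075], [0, 0, 0]], [0.085, [-0.0063, -0.005, 0.1063], [0, 0, 0]], [0.085, [-0.0063, -0.005, 0.125], [0, 0, 0]], [0.085, [-0.0063, -0.005, 0.125], [0, 0, 0]]])

```text
clock: 4.15
position: [0.4693, -0.1249, 0.0597]
orientation: [0.163, 0.987, -0.0, -0.001]
force: [0.2, -0.2, 0.6]
opening: 0.0849
finger_force: 0.0
```

Request:
drive_effector(steps=[[0.03, [0, 0, 0], [0, 0, 0]], [0.03, [0, 0, 0], [0, 0, 0]], [0.03, [0, 0, 0], [0, 0, 0]], [0.03, [0, 0, 0], [0, 0, 0]], [0.03, [0, 0, 0], [0, 0, 0]]])

```text
clock: 4.78
position: [0.4704, -0.1249, 0.0612]
orientation: [0.163, 0.987, 0.0, 0.001]
force: [-2.1, 0.5, 6.5]
opening: 0.0374
finger_force: 59.2
```

```bash
python3 -c "
from h import *
st();print(rel([.47,.0125,.11]))"
```

```text
4.78 [ 0.4704 -0.1249  0.0612] [1.631e-01 9.866e-01 2.000e-04 8.000e-04] op 0.0374 F [-2.1  0.5  6.5]
[ 0.04459314  0.13002019 -0.04874428]
```

Scaled: 0.11 m is 0.1375, 0.07 m is 0.0875.

Request:
drive_effector(steps=[[0.03, [0, 0, -0.025], [0, 0, 0]], [0.03, [0, 0, -0.05], [0, 0, 0]], [0.03, [0.015, 0.0438, -0.0625], [0, 0, 0]], [0.03, [0.0313, 0.0875, -0.0625], [0, 0, 0]], [0.03, [0.0475, 0.1375, -0.0625], [0, 0, 0]]])

```text
clock: 5.4
position: [0.4693, -0.0076, 0.1109]
orientation: [0.164, 0.987, 0.0, 0.001]
force: [1.8, -0.3, -1.7]
opening: 0.0375
finger_force: 60.2
```

Request:
drive_effector(steps=[[0.03, [0.0075, 0.025, 0], [0, 0, 0]], [0.03, [0.0075, 0.025, 0], [0, 0, 0]], [0.03, [0.0075, 0.025, 0], [0, 0, 0]]])

```text
clock: 5.78
position: [0.47, 0.0115, 0.1105]
orientation: [0.163, 0.987, -0.0, 0.0]
force: [-0.9, 0.2, -0.5]
opening: 0.0374
finger_force: 60.3
```

```bash
python3 - <<'E'
from h import *
st(); snap('wrist','w1'); 
for c in ('wrist','side','scene'):
    if c!='wrist': snap(c,c+'1')
    for n in ('canister','grey_tray'):
        r=manip.tip_of(c,n); print(c,n,[(np.round(x['location'],3).tolist(),round(x['p'],2)) for x in r[:1]])
E
```

```text
5.78 [0.47   0.0115 0.1105] [ 1.634e-01  9.866e-01 -1.000e-04  2.000e-04] op 0.0374 F [-0.9  0.2 -0.5]
wrist canister [([0.47, 0.009, 0.065], 0.75)]
wrist grey_tray []
side canister [([0.466, 0.01, 0.061], 0.55)]
side grey_tray [([0.472, 0.012, 0.012], 0.81)]
scene canister [([0.469, 0.008, 0.066], 0.55)]
scene grey_tray [([0.472, 0.011, 0.011], 0.63)]
```

View pics/side1.png

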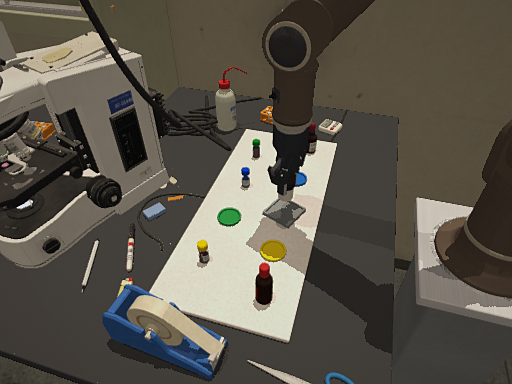

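The side view shows the canister held above the tray at (284,205). Its base should be near z 0.065, so I lower about 47 mm and release.

Scaled: 0.046 m is 0.0575, 0.042 m is 0.0525.

Request:
drive_effector(steps=[[0.03, [0, 0, 0.025], [0, 0, 0]], [0.03, [0, 0, 0.0438], [0, 0, 0]], [0.03, [0, 0, 0.0525], [0, 0, 0]], [0.03, [0, 0, 0.0575], [0, 0, 0]], [0.03, [0, 0, 0.0575], [0, 0, 0]]])

```text
clock: 6.85
position: [0.4701, 0.0122, 0.0642]
orientation: [0.163, 0.987, -0.0, -0.0]
force: [0.6, 0.0, -0.8]
opening: 0.0376
finger_force: 60.3
```

```bash
python3 -c "
from h import *
st()"
```

```text
6.85 [0.4701 0.0122 0.0642] [ 1.633e-01  9.866e-01 -0.000e+00 -1.000e-04] op 0.0376 F [ 0.6  0.  -0.8]
```

Scaled: 0.0018 m is 0.0023, 0.001 m is 0.0013.

Request:
drive_effector(steps=[[0.03, [0, 0, 0.0013], [0, 0, 0]], [0.03, [0, 0, 0.0023], [0, 0, 0]], [0.03, [0, 0, 0.0023], [0, 0, 0]]])

```text
clock: 7.22
position: [0.4705, 0.0124, 0.0632]
orientation: [0.163, 0.987, 0.0, 0.0]
force: [-0.9, 0.5, 7.0]
opening: 0.0374
finger_force: 61.2
```

Request:
drive_effector(steps=[[0.06, [0, 0, 0], [0, 0, 0]], [0.07, [0, 0, 0], [0, 0, 0]], [0.08, [0, 0, 0], [0, 0, 0]], [0.085, [0, 0, 0], [0, 0, 0]], [0.085, [0, 0, -0.025], [0, 0, 0]]])

```text
clock: 7.85
position: [0.469, 0.0122, 0.0817]
orientation: [0.163, 0.987, -0.001, -0.001]
force: [1.2, -0.2, -0.7]
opening: 0.085
finger_force: 0.0
```

Request:
drive_effector(steps=[[0.085, [0, 0, -0.0375], [0, 0, 0]], [0.085, [0, 0, -0.075], [0, 0, 0]], [0.085, [0, 0, -0.0813], [0, 0, 0]], [0.085, [0, 0, -0.0813], [0, 0, 0]]])

```text
clock: 8.35
position: [0.4699, 0.0126, 0.1473]
orientation: [0.163, 0.987, 0.0, 0.0]
force: [0.0, 0.3, -0.4]
opening: 0.0847
finger_force: 0.0
```

```bash
python3 - <<'E'
from h import *
st(); snap('wrist','w2')
for n in ('canister','grey_tray','blue_vial','blue_dish'):
    r=manip.tip_of('wrist',n); print(n,[(np.round(x['location'],3).tolist(),round(x['p'],2)) for x in r[:1]])
print(rel([.5945,-.058,.12]))
E
```

```text
8.35 [0.4699 0.0126 0.1473] [1.630e-01 9.866e-01 2.000e-04 1.000e-04] op 0.0847 F [ 0.   0.3 -0.4]
canister [([0.472, 0.007, 0.018], 0.94)]
grey_tray [([0.47, 0.014, 0.01], 0.92)]
blue_vial [([0.595, -0.063, 0.01], 0.96)]
blue_dish []
[-0.1409841  -0.02623156  0.02649842]
```

View pics/w2.png

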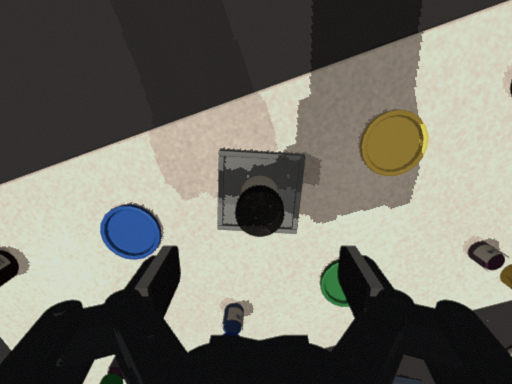

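The canister stands upright in the tray at (260,205), and the blue dish at (131,231) is free. Next is the blue vial.

Scaled: -0.141 m is -0.1763, -0.12 m is -0.15.

Request:
drive_effector(steps=[[0.085, [-0.05, -0.0088, 0], [0, 0, 0]], [0.085, [-0.1, -0.0188, 0], [0, 0, 0]], [0.085, [-0.15, -0.0275, 0.0125], [0, 0, 0]], [0.085, [-0.1763, -0.0325, 0.025], [0, 0, 0]], [0.085, [-0.1763, -0.0325, 0.025], [0, 0, 0]]])

```text
clock: 9.22
position: [0.5951, -0.0589, 0.1258]
orientation: [0.164, 0.986, -0.001, -0.001]
force: [-0.5, -0.4, 0.6]
opening: 0.0846
finger_force: 0.0
```

```bash
python3 - <<'E'
from h import *
st()
for c in ('wrist','side','scene'):
    snap(c,c+'3')
    for n in ('blue_vial','canister','blue_dish'):
        r=manip.tip_of(c,n); print(c,n,[(np.round(x['location'],3).tolist(),round(x['p'],2)) for x in r[:1]])
print(rel([.595,-.059,.04]))
E
```

```text
9.22 [ 0.5951 -0.0589  0.1258] [ 1.639e-01  9.865e-01 -8.000e-04 -1.100e-03] op 0.0846 F [-0.5 -0.4  0.6]
wrist blue_vial [([0.595, -0.062, 0.009], 0.89)]
wrist canister [([0.471, 0.007, 0.015], 0.82)]
wrist blue_dish [([0.468, -0.124, 0.01], 0.86)]
side blue_vial [([0.597, -0.059, 0.011], 0.48)]
side canister [([0.468, 0.014, 0.018], 0.76)]
side blue_dish [([0.47, -0.126, 0.012], 0.81)]
scene blue_vial [([0.594, -0.058, 0.01], 0.61)]
scene canister [([0.471, 0.013, 0.017], 0.72)]
scene blue_dish [([0.47, -0.118, 0.009], 0.61)]
[-0.00034884 -0.00151263  0.08771838]
```

View pics/wrist3.png

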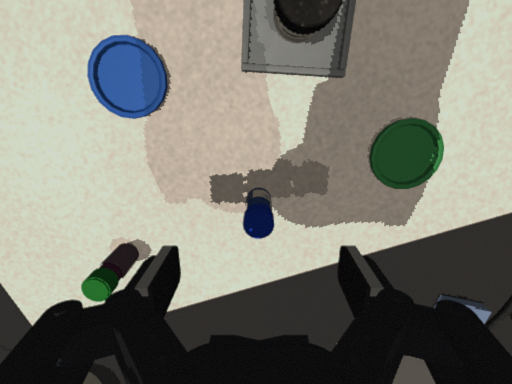

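The blue cap at (258,220) is centred between the fingers, so I go down and grip.

Scaled: 0.085 m is 0.1063, 0.078 m is 0.0975.

Request:
drive_effector(steps=[[0.085, [0, -0.0013, 0.0375], [0, 0, 0]], [0.085, [0, -0.0013, 0.075], [0, 0, 0]], [0.085, [0, -0.0013, 0.0975], [0, 0, 0]], [0.085, [0, -0.0013, 0.1063], [0, 0, 0]], [0.085, [0, -0.0013, 0.1063], [0, 0, 0]]])

```text
clock: 10.45
position: [0.5949, -0.0588, 0.0426]
orientation: [0.163, 0.987, -0.0, -0.0]
force: [-0.7, 0.2, -0.0]
opening: 0.0849
finger_force: 0.0
```

Request:
drive_effector(steps=[[0.015, [0, 0, 0], [0, 0, 0]], [0.015, [0, 0, 0], [0, 0, 0]], [0.015, [0, 0, 0], [0, 0, 0]], [0.015, [0, 0, 0], [0, 0, 0]], [0.015, [0, 0, 0], [0, 0, 0]]])

```text
clock: 11.08
position: [0.5951, -0.0586, 0.043]
orientation: [0.163, 0.987, 0.0, 0.0]
force: [-1.6, 0.9, 5.3]
opening: 0.0203
finger_force: 58.6
```

```bash
python3 -c "
from h import *
st();print(rel([.47,-.124,.1]))"
```

```text
11.07 [ 0.5951 -0.0586  0.043 ] [1.631e-01 9.866e-01 2.000e-04 3.000e-04] op 0.0203 F [-1.6  0.9  5.3]
[ 0.09736778 -0.10220236 -0.05709954]
```

Scaled: -0.102 m is -0.1275, 0.0975 m is 0.1219.

Request:
drive_effector(steps=[[0.015, [0, 0, -0.0313], [0, 0, 0]], [0.015, [0, 0, -0.0625], [0, 0, 0]], [0.015, [0.0438, -0.0463, -0.0713], [0, 0, 0]], [0.015, [0.0813, -0.085, -0.0713], [0, 0, 0]], [0.015, [0.1219, -0.1275, -0.0713], [0, 0, 0]]])

```text
clock: 11.7
position: [0.4685, -0.1243, 0.0995]
orientation: [0.163, 0.987, -0.0, 0.0]
force: [-0.2, -1.6, -0.3]
opening: 0.0208
finger_force: 58.6
```

Request:
drive_effector(steps=[[0.015, [0, 0, 0], [0, 0, 0]], [0.015, [0, 0, 0.0375], [0, 0, 0]], [0.015, [0, 0, 0.0563], [0, 0, 0]], [0.015, [0, 0, 0.0613], [0, 0, 0]], [0.015, [0, 0, 0.0613], [0, 0, 0]]])

```text
clock: 12.32
position: [0.4698, -0.1238, 0.0504]
orientation: [0.163, 0.987, -0.0, -0.0]
force: [-0.1, -0.3, -0.1]
opening: 0.0203
finger_force: 58.7
```

```bash
python3 - <<'E'
from h import *
st(); snap('side','side4'); im=snap('wrist','w4')
for c in ('side','wrist'):
  for n in ('blue_vial','blue_dish'):
    r=manip.tip_of(c,n); print(c,n,[(np.round(x['location'],3).tolist(),round(x['p'],2)) for x in r[:1]])
E
```

```text
12.32 [ 0.4698 -0.1238  0.0504] [ 1.632e-01  9.866e-01 -1.000e-04 -2.000e-04] op 0.0203 F [-0.1 -0.3 -0.1]
side blue_vial [([0.47, -0.122, 0.018], 0.53)]
side blue_dish [([0.472, -0.124, 0.011], 0.49)]
wrist blue_vial [([0.47, -0.125, 0.015], 0.74)]
wrist blue_dish [([0.47, -0.125, 0.013], 0.58)]
```

View pics/w4.png

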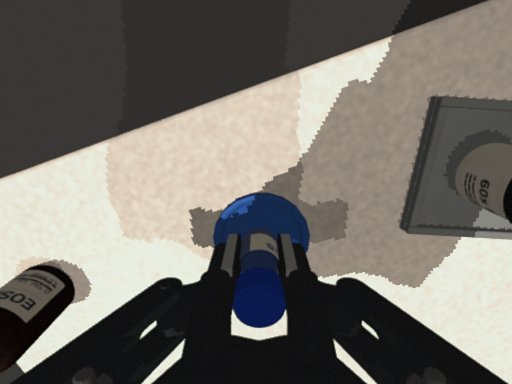

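The blue vial sits over the blue dish at (262,250). I'll lower it to the floor and release.

Scaled: 0.005 m is 0.0063, 0.004 m is 0.005.

Request:
drive_effector(steps=[[0.015, [0, 0, 0.0025], [0, 0, 0]], [0.015, [0, 0, 0.005], [0, 0, 0]], [0.015, [0, 0, 0.0063], [0, 0, 0]], [0.015, [0, 0, 0.0063], [0, 0, 0]]])

```text
clock: 13.12
position: [0.4697, -0.1237, 0.0459]
orientation: [0.163, 0.987, 0.0, -0.0]
force: [-2.0, 0.4, 9.7]
opening: 0.0208
finger_force: 59.6
```

```bash
python3 -c "
from h import *
st()"
```

```text
13.12 [ 0.4697 -0.1237  0.0459] [ 1.632e-01  9.866e-01  3.000e-04 -0.000e+00] op 0.0208 F [-2.   0.4  9.7]
```

Scaled: -0.05 m is -0.0625, -0.02 m is -0.025.

Request:
drive_effector(steps=[[0.04, [0, 0, 0], [0, 0, 0]], [0.06, [0, 0, 0], [0, 0, 0]], [0.06, [0, 0, 0], [0, 0, 0]], [0.06, [0, 0, -0.025], [0, 0, 0]], [0.06, [0, 0, -0.0625], [0, 0, 0]]])

```text
clock: 13.75
position: [0.4689, -0.1238, 0.0953]
orientation: [0.163, 0.987, -0.0, -0.001]
force: [0.1, 0.3, -0.5]
opening: 0.06
finger_force: 0.0
```

Request:
drive_effector(steps=[[0.085, [0, 0, -0.0375], [0, 0, 0]], [0.085, [0, 0, -0.0438], [0, 0, 0]], [0.085, [0, 0, -0.0438], [0, 0, 0]]])

```text
clock: 14.12
position: [0.4696, -0.1235, 0.1303]
orientation: [0.163, 0.987, 0.0, 0.0]
force: [-1.1, 1.2, -0.2]
opening: 0.085
finger_force: 0.0
```

```bash
python3 - <<'E'
from h import *
st(); 
for c in ('wrist','side','scene'):
    snap(c,c+'5')
    for n in ('blue_vial','green_vial','green_dish'):
        r=manip.tip_of(c,n); print(c,n,[(np.round(x['location'],3).tolist(),round(x['p'],2)) for x in r[:1]])
print(rel([.606,-.199,.12]))
E
```

```text
14.12 [ 0.4696 -0.1235  0.1303] [1.630e-01 9.866e-01 2.000e-04 1.000e-04] op 0.085 F [-1.1  1.2 -0.2]
wrist blue_vial []
wrist green_vial [([0.606, -0.196, 0.012], 0.46)]
wrist green_dish [([0.599, 0.067, 0.014], 0.59)]
side blue_vial [([0.469, -0.119, 0.012], 0.53)]
side green_vial [([0.606, -0.199, 0.014], 0.54)]
side green_dish [([0.596, 0.07, 0.016], 0.59)]
scene blue_vial [([0.47, -0.125, 0.012], 0.91)]
scene green_vial [([0.61, -0.195, 0.014], 0.72)]
scene green_dish [([0.597, 0.067, 0.014], 0.79)]
[-0.153298   -0.02725928  0.01039636]
```

View pics/wrist5.png

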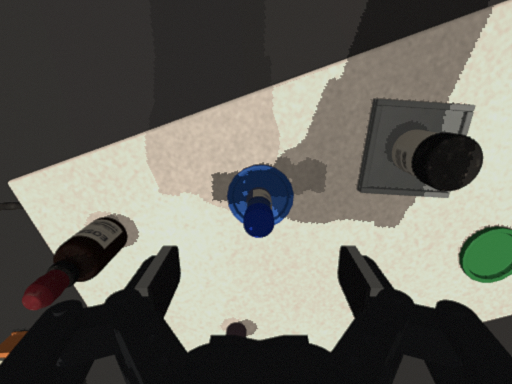

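The blue vial stands upright in its dish at (260,200). Next is the green vial.

Scaled: -0.153 m is -0.1913, -0.12 m is -0.15.

Request:
drive_effector(steps=[[0.085, [-0.05, -0.0088, 0], [0, 0, 0]], [0.085, [-0.1, -0.0175, 0], [0, 0, 0]], [0.085, [-0.15, -0.0263, 0.0063], [0, 0, 0]], [0.085, [-0.1913, -0.0331, 0.0125], [0, 0, 0]], [0.085, [-0.1913, -0.0331, 0.0125], [0, 0, 0]]])

```text
clock: 15.35
position: [0.6071, -0.1993, 0.1196]
orientation: [0.163, 0.987, -0.001, -0.0]
force: [-1.0, 0.5, -0.1]
opening: 0.0848
finger_force: 0.0
```

```bash
python3 - <<'E'
from h import *
st(); snap('wrist','w6')
r=manip.tip_of('wrist','green_vial'); print([(np.round(x['location'],3).tolist(),round(x['p'],2)) for x in r[:1]])
print(rel([.607,-.198,.042]))
E
```

```text
15.35 [ 0.6071 -0.1993  0.1196] [ 1.634e-01  9.866e-01 -6.000e-04 -0.000e+00] op 0.0848 F [-1.   0.5 -0.1]
[([0.607, -0.196, 0.014], 0.68)]
[-0.00172699  0.00066934  0.07794565]
```

View pics/w6.png

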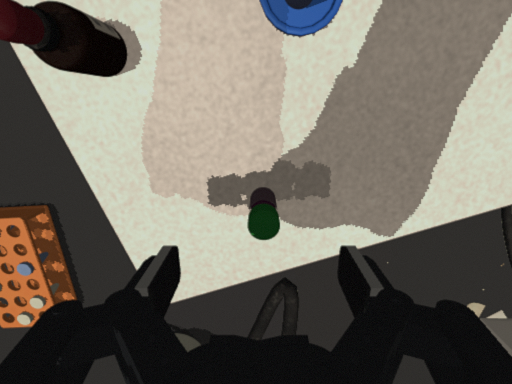

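The green cap is centred at (263,220). I go down and grip.

Scaled: 0.0775 m is 0.0969, -0.001 m is -0.0013.

Request:
drive_effector(steps=[[0.085, [-0.0013, 0.0013, 0.0375], [0, 0, 0]], [0.085, [-0.0013, 0.0013, 0.0688], [0, 0, 0]], [0.085, [-0.0013, 0.0013, 0.0875], [0, 0, 0]], [0.085, [-0.0013, 0.0013, 0.0969], [0, 0, 0]], [0.085, [-0.0013, 0.0013, 0.0969], [0, 0, 0]]])

```text
clock: 16.08
position: [0.6071, -0.1974, 0.0431]
orientation: [0.163, 0.987, 0.0, -0.0]
force: [-0.0, 0.1, -0.3]
opening: 0.0847
finger_force: 0.0
```

Request:
drive_effector(steps=[[0.015, [0, 0, 0], [0, 0, 0]], [0.015, [0, 0, 0], [0, 0, 0]], [0.015, [0, 0, 0], [0, 0, 0]], [0.015, [0, 0, 0], [0, 0, 0]], [0.015, [0, 0, 0], [0, 0, 0]]])

```text
clock: 16.7
position: [0.6075, -0.1976, 0.0434]
orientation: [0.163, 0.987, 0.0, 0.0]
force: [-1.7, -0.0, 5.1]
opening: 0.0209
finger_force: 58.6
```

```bash
python3 -c "
from h import *
st();print(rel([.597,.0685,.12]))"
```

```text
16.7 [ 0.6075 -0.1976  0.0434] [1.632e-01 9.866e-01 0.000e+00 3.000e-04] op 0.0209 F [-1.7 -0.   5.1]
[ 0.09560443  0.24856131 -0.07659635]
```

Scaled: 0.182 m is 0.2275, 0.13 m is 0.1625.

Request:
drive_effector(steps=[[0.015, [0, 0, -0.0375], [0, 0, 0]], [0.015, [0.0125, 0.0325, -0.075], [0, 0, 0]], [0.015, [0.0375, 0.0975, -0.0963], [0, 0, 0]], [0.015, [0.0625, 0.1625, -0.0963], [0, 0, 0]], [0.015, [0.0875, 0.2275, -0.0963], [0, 0, 0]]])

```text
clock: 17.32
position: [0.5994, -0.0009, 0.1202]
orientation: [0.163, 0.987, 0.0, 0.0]
force: [1.0, 0.9, 0.1]
opening: 0.0203
finger_force: 58.7
```

Request:
drive_effector(steps=[[0.015, [0.0163, 0.0413, 0], [0, 0, 0]], [0.015, [0.032, 0.0831, 0], [0, 0, 0]], [0.015, [0.032, 0.0831, 0.0375], [0, 0, 0]], [0.015, [0.032, 0.0831, 0.075], [0, 0, 0]], [0.015, [0.032, 0.0831, 0.075], [0, 0, 0]]])

```text
clock: 17.95
position: [0.5949, 0.0684, 0.0579]
orientation: [0.163, 0.987, -0.001, -0.002]
force: [-0.5, -0.8, 1.1]
opening: 0.0203
finger_force: 58.7
```

```bash
python3 - <<'E'
from h import *
st(); snap('side','side7'); im=snap('wrist','w7')
for c in ('side','wrist'):
  for n in ('green_vial','green_dish'):
    r=manip.tip_of(c,n); print(c,n,[(np.round(x['location'],3).tolist(),round(x['p'],2)) for x in r[:1]])
E
```

```text
17.95 [0.5949 0.0684 0.0579] [ 1.631e-01  9.866e-01 -9.000e-04 -2.100e-03] op 0.0203 F [-0.5 -0.8  1.1]
side green_vial [([0.596, 0.066, 0.026], 0.38)]
side green_dish [([0.598, 0.067, 0.015], 0.82)]
wrist green_vial [([0.592, 0.067, 0.028], 0.88)]
wrist green_dish [([0.598, 0.069, 0.007], 0.94)]
```

View pics/w7.png

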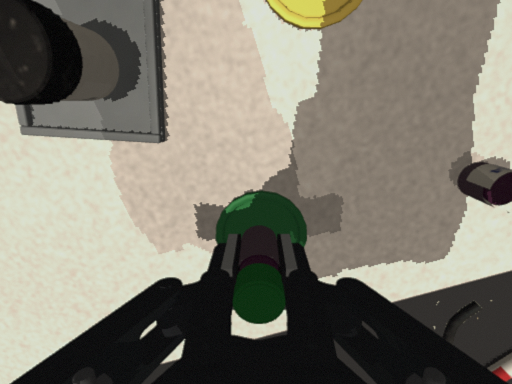

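The green vial is over the centre of its dish at (262,240). I lower it.

Scaled: 0.0135 m is 0.0169, 0.0125 m is 0.0156.

Request:
drive_effector(steps=[[0.015, [0, 0, 0.0075], [0, 0, 0]], [0.015, [0, 0, 0.0138], [0, 0, 0]], [0.015, [0, 0, 0.0156], [0, 0, 0]], [0.015, [0, 0, 0.0169], [0, 0, 0]], [0.015, [0, 0, 0.0169], [0, 0, 0]]])

```text
clock: 18.88
position: [0.5968, 0.0685, 0.0465]
orientation: [0.163, 0.987, -0.0, 0.0]
force: [1.0, -0.6, -0.8]
opening: 0.0202
finger_force: 58.7
```

Scaled: 0.0015 m is 0.0019, 0.0008 m is 0.001.

Request:
drive_effector(steps=[[0.015, [0, 0, 0.001], [0, 0, 0]], [0.015, [0, 0, 0.0019], [0, 0, 0]], [0.015, [0, 0, 0.0019], [0, 0, 0]]])

```text
clock: 19.25
position: [0.597, 0.0685, 0.0464]
orientation: [0.163, 0.987, 0.0, 0.0]
force: [-5.1, -0.1, 13.2]
opening: 0.0204
finger_force: 59.7
```

Request:
drive_effector(steps=[[0.04, [0, 0, 0], [0, 0, 0]], [0.06, [0, 0, 0], [0, 0, 0]], [0.06, [0, 0, 0], [0, 0, 0]], [0.06, [0, 0, -0.025], [0, 0, 0]], [0.06, [0, 0, -0.0625], [0, 0, 0]]])

```text
clock: 19.88
position: [0.5964, 0.0683, 0.0958]
orientation: [0.163, 0.987, -0.0, -0.001]
force: [0.4, -0.7, -0.5]
opening: 0.0596
finger_force: 0.0
```

Request:
drive_effector(steps=[[0.085, [0, 0, -0.0375], [0, 0, 0]], [0.085, [0, 0, -0.0438], [0, 0, 0]], [0.085, [0, 0, -0.0438], [0, 0, 0]]])

```text
clock: 20.25
position: [0.5969, 0.0687, 0.1307]
orientation: [0.163, 0.987, 0.0, 0.0]
force: [0.2, -0.4, -0.6]
opening: 0.0856
finger_force: 0.0
```

```bash
python3 - <<'E'
from h import *
st(); 
for c in ('wrist','side','scene'):
    snap(c,c+'8')
    for n in ('green_vial','yellow_vial','yellow_dish'):
        r=manip.tip_of(c,n); print(c,n,[(np.round(x['location'],3).tolist(),round(x['p'],2)) for x in r[:1]])
print(rel([.606,.2065,.12]))
E
```

```text
20.25 [0.5969 0.0687 0.1307] [1.631e-01 9.866e-01 3.000e-04 4.000e-04] op 0.0856 F [ 0.2 -0.4 -0.6]
wrist green_vial [([0.596, 0.07, 0.014], 0.87)]
wrist yellow_vial [([0.613, 0.208, 0.015], 0.73)]
wrist yellow_dish [([0.469, 0.142, 0.015], 0.56)]
side green_vial [([0.597, 0.063, 0.014], 0.71)]
side yellow_vial [([0.606, 0.204, 0.015], 0.65)]
side yellow_dish [([0.47, 0.143, 0.012], 0.97)]
scene green_vial [([0.463, -0.265, 0.012], 0.41)]
scene yellow_vial [([0.608, 0.208, 0.013], 0.66)]
scene yellow_dish [([0.47, 0.141, 0.016], 0.86)]
[0.03565844 0.13368187 0.00980956]
```

View pics/wrist8.png

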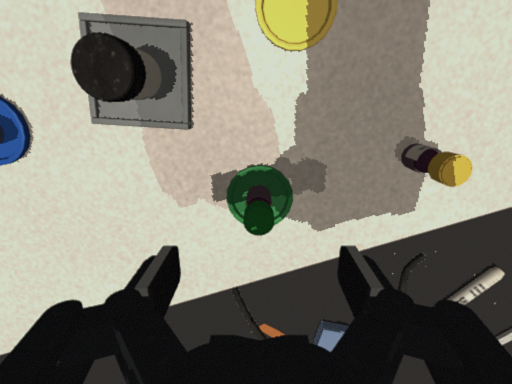

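The green vial stands in its dish at (260,200), and the yellow vial is at (435,163). I'll go to it at about (0.607, 0.206).

Scaled: 0.133 m is 0.1663, 0.09 m is 0.1125.

Request:
drive_effector(steps=[[0.085, [0.015, 0.0563, 0], [0, 0, 0]], [0.085, [0.0288, 0.1125, 0], [0, 0, 0]], [0.085, [0.0431, 0.1663, 0.0125], [0, 0, 0]], [0.085, [0.0431, 0.1663, 0.0125], [0, 0, 0]], [0.085, [0.0431, 0.1663, 0.0125], [0, 0, 0]]])

```text
clock: 21.48
position: [0.6068, 0.205, 0.1198]
orientation: [0.163, 0.987, -0.0, -0.0]
force: [-0.8, 0.3, 0.4]
opening: 0.0847
finger_force: 0.0
```

```bash
python3 - <<'E'
from h import *
st(); snap('wrist','w9')
r=manip.tip_of('wrist','yellow_vial'); print([(np.round(x['location'],3).tolist(),round(x['p'],2)) for x in r[:1]])
print(rel([.607,.2065,.042]))
E
```

```text
21.48 [0.6068 0.205  0.1198] [ 1.631e-01  9.866e-01 -4.000e-04 -0.000e+00] op 0.0847 F [-0.8  0.3  0.4]
[([0.61, 0.208, 0.013], 0.58)]
[0.00109909 0.00244238 0.07827807]
```

View pics/w9.png

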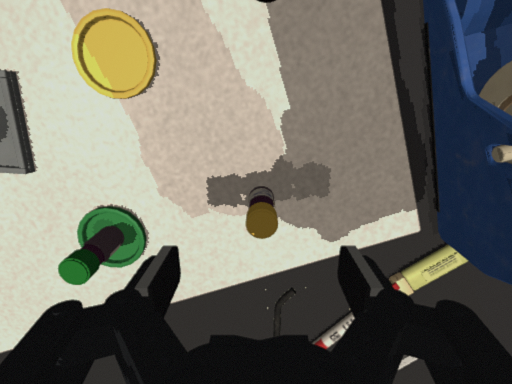

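The yellow cap at (262,220) is centred and the tape dispenser is well clear. I go down and grip.

Scaled: 0.0775 m is 0.0969, 0.07 m is 0.0875.

Request:
drive_effector(steps=[[0.085, [0, 0.0013, 0.0375], [0, 0, 0]], [0.085, [0, 0.0013, 0.0688], [0, 0, 0]], [0.085, [0, 0.0013, 0.0875], [0, 0, 0]], [0.085, [0, 0.0013, 0.0969], [0, 0, 0]], [0.085, [0, 0.0013, 0.0969], [0, 0, 0]]])

```text
clock: 22.2
position: [0.6074, 0.2061, 0.0426]
orientation: [0.163, 0.987, -0.0, 0.0]
force: [0.1, 0.1, 1.3]
opening: 0.0845
finger_force: 0.0
```

Request:
drive_effector(steps=[[0.015, [0, 0, 0], [0, 0, 0]], [0.015, [0, 0, 0], [0, 0, 0]], [0.015, [0, 0, 0], [0, 0, 0]], [0.015, [0, 0, 0], [0, 0, 0]], [0.015, [0, 0, 0], [0, 0, 0]]])

```text
clock: 22.82
position: [0.6075, 0.2066, 0.043]
orientation: [0.163, 0.987, 0.0, 0.0]
force: [-0.4, 0.2, 5.3]
opening: 0.0207
finger_force: 58.6
```

```bash
python3 -c "
from h import *
st();print(rel([.47,.1425,.105]))"
```

```text
22.82 [0.6075 0.2066 0.043 ] [1.631e-01 9.866e-01 2.000e-04 3.000e-04] op 0.0207 F [-0.4  0.2  5.3]
[ 0.10951518 -0.10493661 -0.06212078]
```

Scaled: 0.1095 m is 0.1369, -0.105 m is -0.1313.

Request:
drive_effector(steps=[[0.015, [0, 0, -0.0375], [0, 0, 0]], [0.015, [0.0125, -0.0125, -0.0725], [0, 0, 0]], [0.015, [0.0563, -0.0538, -0.0775], [0, 0, 0]], [0.015, [0.1, -0.0963, -0.0775], [0, 0, 0]], [0.015, [0.1369, -0.1313, -0.0775], [0, 0, 0]]])

```text
clock: 23.45
position: [0.4679, 0.1415, 0.1044]
orientation: [0.163, 0.987, -0.0, -0.0]
force: [0.6, -0.1, 0.0]
opening: 0.0206
finger_force: 58.7
```

Request:
drive_effector(steps=[[0.015, [0, 0, 0], [0, 0, 0]], [0.015, [0, 0, 0.0375], [0, 0, 0]], [0.015, [0, 0, 0.0625], [0, 0, 0]], [0.015, [0, 0, 0.0688], [0, 0, 0]], [0.015, [0, 0, 0.0688], [0, 0, 0]]])

```text
clock: 24.08
position: [0.4703, 0.1424, 0.0495]
orientation: [0.163, 0.987, -0.0, 0.0]
force: [-0.6, 0.3, -0.5]
opening: 0.0207
finger_force: 58.7
```

```bash
python3 - <<'E'
from h import *
st(); im=snap('wrist','w10'); snap('side','side10')
for c in ('side','wrist'):
  for n in ('yellow_vial','yellow_dish'):
    r=manip.tip_of(c,n); print(c,n,[(np.round(x['location'],3).tolist(),round(x['p'],2)) for x in r[:1]])
E
```

```text
24.07 [0.4703 0.1424 0.0495] [ 1.632e-01  9.866e-01 -1.000e-04  1.000e-04] op 0.0207 F [-0.6  0.3 -0.5]
side yellow_vial [([0.469, 0.143, 0.02], 0.56)]
side yellow_dish []
wrist yellow_vial [([0.473, 0.148, 0.019], 0.68)]
wrist yellow_dish [([0.469, 0.14, 0.011], 0.73)]
```

View pics/w10.png

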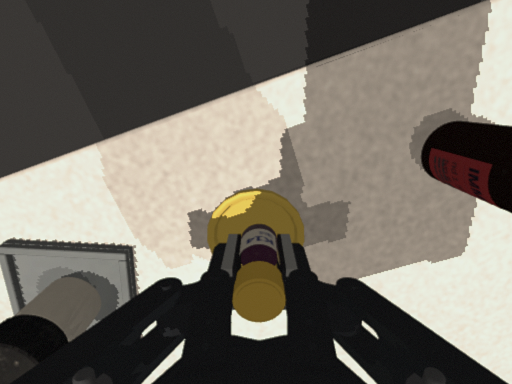

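The yellow vial is over its dish at (257,240), and the oil bottle at (465,160) is clear of the fingers. I lower and release.

Scaled: 0.0045 m is 0.0056, 0.0035 m is 0.0044.

Request:
drive_effector(steps=[[0.015, [0, 0, 0.0025], [0, 0, 0]], [0.015, [0, 0, 0.0044], [0, 0, 0]], [0.015, [0, 0, 0.0056], [0, 0, 0]], [0.015, [0, 0, 0.0056], [0, 0, 0]]])

```text
clock: 24.88
position: [0.4698, 0.1424, 0.0458]
orientation: [0.163, 0.987, 0.0, -0.0]
force: [-4.1, -1.5, 14.8]
opening: 0.0206
finger_force: 60.4
```

Scaled: -0.05 m is -0.0625, -0.02 m is -0.025.

Request:
drive_effector(steps=[[0.04, [0, 0, 0], [0, 0, 0]], [0.06, [0, 0, 0], [0, 0, 0]], [0.06, [0, 0, 0], [0, 0, 0]], [0.06, [0, 0, -0.025], [0, 0, 0]], [0.06, [0, 0, -0.0625], [0, 0, 0]]])

```text
clock: 25.5
position: [0.4691, 0.142, 0.0948]
orientation: [0.163, 0.987, -0.001, -0.001]
force: [0.7, -0.2, -0.2]
opening: 0.0602
finger_force: 0.0
```

Request:
drive_effector(steps=[[0.06, [0, 0, -0.0625], [0, 0, 0]], [0.06, [0, 0, -0.125], [0, 0, 0]], [0.06, [0, 0, -0.175], [0, 0, 0]], [0.06, [0, 0, -0.175], [0, 0, 0]], [0.06, [0, 0, -0.175], [0, 0, 0]]])

```text
clock: 26.12
position: [0.4693, 0.1424, 0.2344]
orientation: [0.163, 0.987, 0.0, -0.0]
force: [-0.4, 0.1, 0.1]
opening: 0.0601
finger_force: 0.0
```

```bash
python3 - <<'E'
from h import *
st(); 
for c in ('wrist','side','scene'):
    snap(c,c+'11')
    for n in NAMES:
        r=manip.tip_of(c,n); print(c,n,[(np.round(x['location'],3).tolist(),round(x['p'],2)) for x in r[:1]])
a=cv2.imread('pics/wrist11.png');b=cv2.imread('pics/scene11.png')[110:320,90:450]
b=cv2.resize(b,(800,467))
cv2.imwrite('pics/f.png',b)
E
```

```text
26.12 [0.4693 0.1424 0.2344] [ 1.630e-01  9.866e-01  0.000e+00 -3.000e-04] op 0.0601 F [-0.4  0.1  0.1]
wrist blue_vial [([0.472, -0.127, 0.013], 0.57)]
wrist yellow_vial [([0.473, 0.145, 0.015], 0.88)]
wrist green_vial [([0.595, 0.066, 0.015], 0.95)]
wrist canister [([0.473, 0.01, 0.016], 0.8)]
wrist blue_dish [([0.466, -0.126, 0.014], 0.58)]
wrist yellow_dish [([0.468, 0.142, 0.011], 0.86)]
wrist green_dish [([0.598, 0.072, 0.01], 0.87)]
wrist grey_tray [([0.469, 0.01, 0.012], 0.7)]
wrist oil_bottle [([0.456, 0.261, 0.011], 0.65)]
wrist dropper_bottle []
side blue_vial [([0.468, -0.123, 0.014], 0.45)]
side yellow_vial [([0.467, 0.141, 0.018], 0.74)]
side green_vial [([0.601, 0.068, 0.017], 0.61)]
side canister [([0.468, 0.01, 0.016], 0.68)]
side blue_dish [([0.471, -0.124, 0.012], 0.58)]
side yellow_dish [([0.469, 0.142, 0.018], 0.64)]
side green_dish [([0.597, 0.072, 0.016], 0.49)]
side grey_tray [([0.473, 0.012, 0.01], 0.95)]
side oil_bottle [([0.455, 0.263, 0.012], 0.87)]
side dropper_bottle [([0.472, -0.124, 0.012], 0.73)]
scene blue_vial [([0.471, -0.124, 0.01], 0.73)]
scene yellow_vial [([0.469, 0.009, 0.016], 0.36)]
scene green_vial [([0.598, 0.07, 0.016], 0.8)]
scene canister [([0.468, 0.01, 0.017], 0.7)]
scene blue_dish [([0.471, -0.119, 0.01], 0.91)]
scene yellow_dish [([0.472, 0.14, 0.012], 0.68)]
scene green_dish [([0.599, 0.07, 0.011], 0.53)]
scene grey_tray [([0.469, 0.012, 0.009], 0.59)]
scene oil_bottle [([0.454, 0.262, 0.017], 0.97)]
scene dropper_bottle [([0.462, -0.269, 0.012], 0.65)]
```

View pics/f.png

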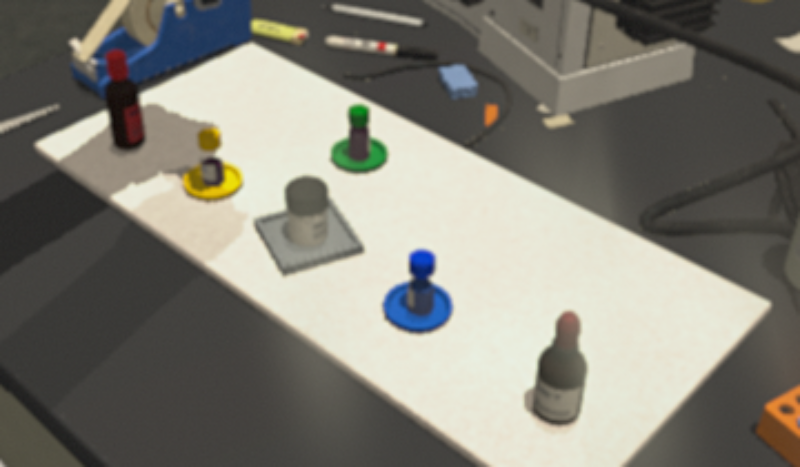

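View pics/wrist11.png

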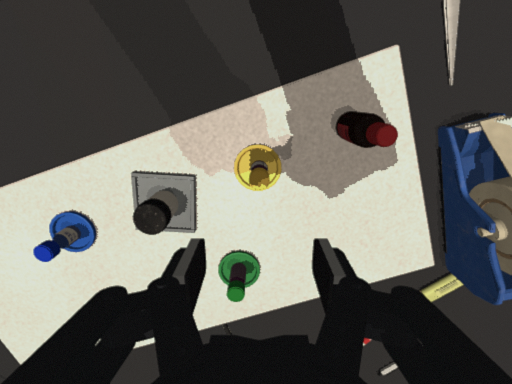

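The final views show all three vials upright in their matching dishes and the canister upright in the tray at (165,207) in the wrist view. Both bottles are where they began, and the gripper is clear.

```bash
python3 -c "
from bench import manip
print(manip.close_job())"
```

```text
the job is handed in; nothing more can be done
None
```

The job is handed in at about 28 s on the clock: the final images show all three vials upright in the dishes matching their caps, the canister upright in the grey tray, and both brown bottles where they started; the hand-in gave no verdict.

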